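Put the garlic away in the latch-lid keeper

ROBOT

A 7-joint arm with a two-finger parallel gripper is mounted at the origin on a cart in front of the work surface, level with it; the furniture and walls round the work are solid. World frame = base frame: x ahead of the robot, y to its left, z up, the work surface at z = 0. Lengths are in mm, angles in degrees, forces in N, time in s.
With the tool pointing down it reaches from about 400 to 875 mm from the base axis. Payload 19.3 kg.
Tool frame: the origin (TCP) lies at the very end of the fingers, on their centre line; the grasp point (between the pads) lies 19 mm behind it; z points along the fingers, y is the line along which they close (so a half turn about z gives the same grasp; the last joint's range is limited). The gripper opens to 85 mm and grips with 20 to 120 N. Pads are 22 mm wide; open, the fingers measure 114 mm over their backs; the gripper's body (76 mm by 85 mm) begins 54 mm behind the grasp point. The pads swing forward as they close: fully open they stand 13 mm farther back than shut.
Start: joints at [66.624, 29.874, -2.08, 91.645, 1.215, 58.505, -6.463], TCP at [207.105, -589.68, 231.291] pointing down, gripper open.
Joint ranges: [-166.77, 166.77], [-17.47, 122.26], [-85.68, 81.53], [9.62, 139.38], [-72.42, 252.41], [9.2, 110.78], [-144.41, 144.41]. Speed limits (degrees/s): [108.29, 108.29, 136.94, 136.94, 172.46, 172.46, 172.46].

INTERFACE

Orientations are given as [roll, pitch, yaw] about the fixed x, y, z axes, in that order (R = Rz(yaw) Ry(pitch) Rx(roll)).
In Python, from bench import manip gives the robot as it stands.
- The arm moves only by the tool jog_arm, never from a script. Its argument "steps" is a list of rows, each an object with "translation": the shift along the tool's x, y, z in mm, a list of three; "twist": the turn, a rotation vector about the tool's x, y, z in rad, a list of three; "gripper": the opening, from 0 (shut) to 1 (fully open). In form: [{"translation": [dx, dy, dz], "twist": [ax, ay, az], "gripper": gripper}, ...]. A call has 1 to 10 rows; each row is the pose to reach, as a shift and turn from the pose commanded when the call began, along the tool's axes at that moment; what a row does not reach only later rows make up. A row lasts 1/10 s, in which the tool goes at most 50 mm and 8.59 degrees, less where a joint would pass 70% of its speed; a pose out of reach is approached as far as the arm can. A call with a gripper value outside its range is refused whole. The fingers move at their own pace and stop on an object; the grip force is fixed at half the most. Time passes only in rows, so rows that repeat a pose let the fingers close. It gives the time, the measured TCP pose, the force, the opening and the grip force at its end, in the units of the state.
- manip.observe(): the state, without advancing time (a new reading comes with each control period).
- manip.get_image(name): name is "scene" or "top"; returns a dict with "pixels" (480x640x3 uint8, red, green, blue), "fovy" (degrees; the focal length in pixels is half the picture's height over the tangent of half this angle, whatever the lens; pixels are square), "cx", "cy" (the principal point, pixels), "k1" (the pictures are not rectified: a ray, as slopes to the right and down, at radius r is drawn at 1 + k1 r^2 times it, then the intrinsics apply), "R" (3x3) and "t" (3): a world point X has camera coordinates R X + t. Camera axes: x right, y down, z forward; pixel columns grow to the right and rows downward; lengths in mm; the calibration is good to about 2 mm. A picture is of the moment at which its call begins. There is no depth.
- manip.close_job(): hands the job in; it is judged then, once.
The state is a dict: "t": time; "joint_positions": joint angles; "dq": joint speeds; "joint_efforts": joint torques, N m; "tcp_pos": TCP position; "ee_rot": TCP orientation; "wrist_force": force on the tool from outside, world axes, zero at the start; "ft_torque": the same for the moment, N m; "width": finger opening in mm; "finger_force": force on a finger pad.
Only numpy, scipy, OpenCV 4.12 (cv2) and the standard library are available. Lean on these libraries where they do the work, as an engineer would, in place of code of your own. Each camera call takes 0.05 s, during which the arm holds its last target. There are 200 camera calls.

TASK

Press the thumb latch at the front of the garlic keeper so that its sprung lid pops fully open, put the garlic bulb inside, then push the lid down until it snaps shut and stays shut by itself. Press by feel and never push on the keeper with more than 22 N, for it is a light plastic box; leave the onion and the tin where they are.

Things in the scene. Friction and masses are not known exactly. Their poses are not given: they have to be found in the camera images.
- keeper: Fixed base plate (dark steel, 136 x 186 x 8 mm) of the garlic keeper, a white plastic box with a pale wooden lid. Origin: centre of its underside; z up, -x the front (latch), +x the rear (hinge). The box stands on screw feet: all of it lies a hidden 0 to 20 mm (fixed in a run) higher than the four *_low points say. Its rubber feet sink about 1 mm per 12 N pressed down.
- floor_low (a point): Centre of the box's inner floor if the feet were fully screwed in (add the hidden 0 to 20 mm). Axes as the keeper's. Outside 130 (x) x 180 (y) mm, walls and floor 4 mm; the rim is 73 mm above this point. With the lid open, the room in front of x = +20 mm is free from above.
- pad_low (a point): Best place to press, on top of the thumb latch's steel paddle (40 x 42 mm, in the middle of the front, add the hidden height). Pressed straight down here it moves from about 3 to 4 N, frees the lid after 4 to 6 mm and meets its stop after 8 mm at about 7 N; it springs back. Its upright hook begins 24 mm behind this point (+x), 34 mm higher than it.
- hinge_low (a point): Middle of the lid's hinge axis, which runs along the keeper's y at the rear rim (add the hidden height). The lid reaches 138 mm from it to the front, a small steel nose in the middle 146 mm; it is 184 mm wide, its top face 6.5 mm above the axis when shut.
- edge_low (a point): Point on the top of the shut lid, 24 mm behind its front edge and 26 mm behind the hook (keep off the hook), to press for shutting; add the hidden height. The sprung lid needs about 2 to 4 N to be swung down, until the nose is some 16 mm above shut and meets the sloped hook; from there 10 to 14 N straight down snap the hook over the nose, and the lid stays shut.
- lid (a joint): Lid hinge angle, rad: 0 shut, 1.3 fully open (sprung to open, the lid then leans slightly towards the front). Latched it reads under 0.03.
- latch (a joint): Thumb latch angle, rad: 0 at rest, 0.28 pressed to its stop. Back near 0 once the lid has snapped shut; if it still reads over 0.1 then, the hook hangs half caught on the nose and the lid must be pushed further down.
- garlic_mid (a point): Centre of the loose garlic bulb, pale, about 56 mm across and 56 mm high, standing on the worktop; weighs under 0.2 kg. Origin half-way up.
- garlic: The garlic bulb itself; origin at its underside, 28 mm below garlic_mid.
- onion_mid (a point): Centre of the red onion, 64 x 67 x 71 mm, loose; leave it alone. It may stand where the garlic might be expected.
- tin: Low tin, 86 mm diameter, 40 mm high, loose; leave it alone. Origin: centre of its underside.
There are look-alikes about, which are no part of the job. Of the things that look like the garlic, the largest one is meant.

How it is judged (in metres and radians):
On the way, in this order (a step that is already met when the one before it is completed fails the run):
1. the thumb latch is pressed down (over 0.05 rad) (value of joint latch above 0.05 rad).
2. the lid has popped open (over 1.15 rad) (value of joint lid above 1.15 rad), for 0.2 s.
3. the garlic lies in the box, let go, with the lid open (x of garlic_mid in the frame of keeper between -0.06 and 0.06 m and y of garlic_mid in the frame of keeper between -0.085 and 0.085 m and z of garlic_mid in the frame of keeper below 0.09 m and value of joint lid above 0.5 rad and contact force between garlic and the fingers below 0.1 N), for 0.2 s.
At the end, for the whole second after the job is handed in: The lid is latched shut by itself (under 0.05 rad, latch back under 0.08 rad) with the garlic bulb inside the box; the onion and the tin are within 30 mm of where they stood (value of joint lid below 0.05 rad and value of joint latch below 0.08 rad and x of garlic_mid in the frame of keeper between -0.06 and 0.06 m and y of garlic_mid in the frame of keeper between -0.085 and 0.085 m and z of garlic_mid in the frame of keeper below 0.09 m and distance of each of onion_mid, tin from where it was at the start of the episode below 0.03 m); the robot touches nothing.
It fails at once if the keeper is pushed with more than 22 N (contact force between keeper and the fingers above 22 N or contact force between keeper and the arm above 22 N).
It fails at once if the onion is moved by more than 30 mm (distance of onion_mid from where it was at the start of the episode above 0.03 m).
It fails at once if the tin is moved by more than 30 mm (distance of tin from where it was at the start of the episode above 0.03 m).
It also fails if it takes over 72 s, if anything falls off the work surface, if the arm or the gripper's body presses on something with over 40 N, if the wrist force passes 120 N, or if a joint passes its speed limit or range.

## Working session

There is one attempt and no reset: what is moved stays moved. The work goes in short steps, Python scripts to look and compute and a tool call to move; the robot and the scene stay as the last step left them, time stands still between calls to the robot, and variables do not carry over. Pictures are saved under pics/ and viewed, at most 10 in all, crops included, and the job is handed in when it is done.

Besides the shell and the picture viewer there is one more tool, called after "Request:" by a JSON object that holds its "fn" and its "kwargs", one argument or row to a line. jog_arm: Moves the arm, as the interface text tells. Its arguments: {"type":"object","properties":{"steps":{"type":"array","items":{"type":"object","properties":{"translation":{"type":"array","items":{"type":"number"}},"twist":{"type":"array","items":{"type":"number"}},"gripper":{"type":"number"}}}}},"required":["steps"]}

```bash
mkdir -p pics; cat > h.py <<'E'
import numpy as np, cv2
from bench import manip
def cam(n):
    d=manip.get_image(n); np.savez(f'{n}.npz',**d); return d
def ld(n): return dict(np.load(f'{n}.npz'))
def K(d):
    f=240/np.tan(np.radians(float(d['fovy']))/2)
    return np.array([[f,0,d['cx']],[0,f,d['cy']],[0,0,1.]]),np.array([float(d['k1']),0,0,0])
def ray(d,u,v):
    k,D=K(d); p=cv2.undistortPoints(np.array([[[u,v]]],float),k,D)[0,0]
    R=np.array(d['R']);t=np.array(d['t']); return -R.T@t, R.T@np.array([p[0],p[1],1])
def atz(d,u,v,z):
    o,r=ray(d,u,v); return o+r*(z-o[2])/r[2]
def proj(d,X):
    k,D=K(d); R=np.array(d['R'],float); return cv2.projectPoints(np.array(X,float).reshape(-1,1,3),cv2.Rodrigues(R)[0],np.array(d['t'],float),k,D)[0][:,0]
def tri(a,b):
    (o,r),(p,s)=a,b; A=np.c_[r,-s]; x=np.linalg.lstsq(A,p-o,rcond=None)[0]; P=o+r*x[0];Q=p+s*x[1]; return (P+Q)/2,np.linalg.norm(P-Q)
E
python3 - <<'E'
from h import *
for n in('scene','top'):
    d=cam(n); cv2.imwrite(f'pics/{n}0.png',cv2.resize(d['pixels'][:,:,::-1],(800,600),interpolation=cv2.INTER_CUBIC))
    print(n,d['fovy'],d['k1'],d['cx'],d['cy'],-d['R'].T@d['t'])
s=manip.observe();print(s)
E
```

```text
scene 52.28408681241305 -0.11835926713820809 322.5309872138726 242.4608301243236 [ 139.74067611  650.25659139 1059.7836596 ]
top 54.87602338107344 -0.07465999217174235 314.9438381651763 249.16285545047123 [330.12334952  -1.32726909 999.50581388]
{'t': 0.1, 'joint_positions': array([66.62422507, 29.90614992, -2.08130325, 91.66798278,  1.21562332,
       58.5062471 , -6.46323225]), 'dq': array([ 0.03420397, -0.08503874, -0.03693505, -0.05208565, -0.03078927,
        0.06813052, -0.02495389]), 'joint_efforts': array([ 5.14501953e-03, -9.28493571e+01,  1.98487602e+00, -3.70541489e+01,
        1.82042050e-02,  5.18976842e-03,  1.45946922e-05]), 'tcp_pos': array([ 206.99077999, -589.42165019,  230.79470363]), 'ee_rot': array([-1.79941914e+02,  4.93420917e-03,  1.93530789e+01]), 'wrist_force': array([-0.01911357, -0.85216388, -0.19238842]), 'ft_torque': array([0.00278111, 0.02199295, 0.04526189]), 'finger_force': 0.0, 'width': 85.33657030143972}
```

View pics/scene0.png

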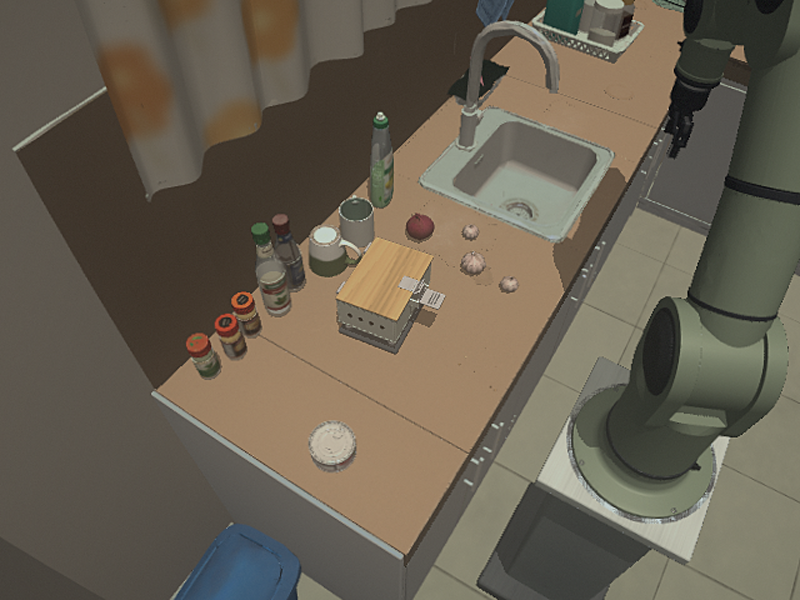

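View pics/top0.png

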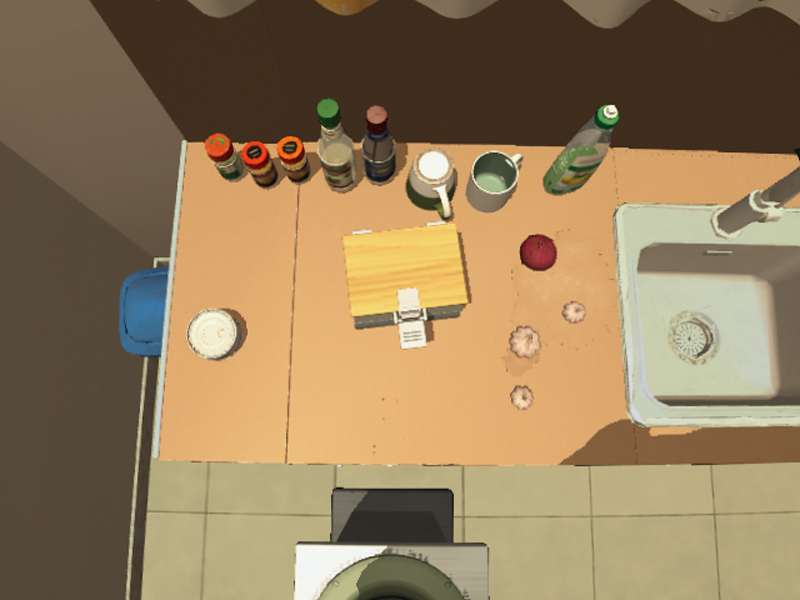

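The top picture shows the keeper near (405,275) with its paddle at (411,333). The large garlic is at (525,342), with small look-alikes at (573,312) and (522,398). The onion is at (538,252) and the tin at (213,334). In the scene picture the garlic is at (473,263) and the paddle at (433,298).

```bash
python3 - <<'E'
from h import *
a=ld('top')['pixels'][170:295,265:385]; b=ld('scene')['pixels'][180:290,260:360]
A=cv2.resize(a,(400,417),interpolation=cv2.INTER_CUBIC);B=cv2.resize(b,(400,440),interpolation=cv2.INTER_CUBIC)
im=np.zeros((440,800,3),np.uint8);im[:417,:400]=A;im[:440,400:]=B
cv2.imwrite('pics/crop1.png',im[:,:,::-1])
g,e=tri(ray(ld('top'),525*.8,342*.8),ray(ld('scene'),473*.8,263*.8));print('garlic',g,e,atz(ld('top'),525*.8,342*.8,28),atz(ld('scene'),473*.8,263*.8,28))
for p in((538,252),(573,312),(522,398),(213,334)):print(atz(ld('top'),p[0]*.8,p[1]*.8,28))
E
```

```text
garlic [ 486.25648782 -228.97142864   17.082725  ] 0.0012478215348769718 [ 484.52084272 -226.44186499   28.        ] [ 482.62901198 -219.76562457   28.        ]
[ 645.56321848 -255.78761966   28.        ]
[ 537.7457722  -312.32071066   28.        ]
[ 389.52854287 -218.14755911   28.        ]
[492.79720328 307.90989659  28.        ]
```

View pics/crop1.png

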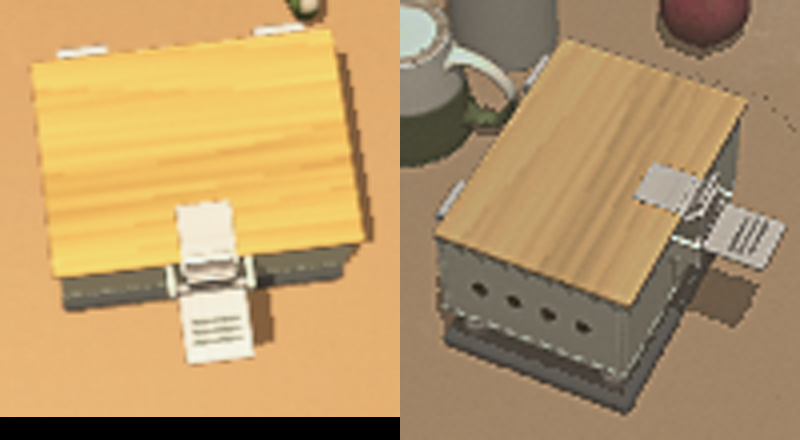

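```bash
python3 - <<'E'
from h import *
T,S=ld('top'),ld('scene')
t=lambda p:ray(T,265+p[0]*.3,170+p[1]*.3)
s=lambda p:ray(S,260+(p[0]-400)*.25,180+p[1]*.25)
P={}
for n,a,b in(('RL',(32,65),(437,236)),('RR',(330,30),(747-179,40)),('FR',(364,240),(747,102)),('FL',(53,276),(630,303)),('tipL',(187,363),(774,268)),('tipR',(253,356),(786,234))):
    P[n],e=tri(t(a),s(b));print(n,P[n].round(1),round(e,1))
ax=(P['RL']+P['RR']-P['FL']-P['FR'])[:2];ay=(P['RL']+P['FL']-P['RR']-P['FR'])[:2]
print(np.linalg.norm(ax)/2,np.linalg.norm(ay)/2,np.degrees(np.arctan2(ax[1],ax[0])),np.degrees(np.arctan2(-ay[0],ay[1])))
print('centre',sum(P[k] for k in('RL','RR','FR','FL'))/4)
E
```

```text
RL [638.7  80.6 113.7] 1.8
RR [661.3 -99.7 117. ] 2.8
FR [ 532.7 -118.3  113.4] 0.8
FL [507.8  64.2 119.9] 0.8
tipL [456.6 -15.2 103.8] 7.3
tipR [466.1 -54.2  88.3] 2.1
130.91229791751323 183.01666889876702 7.673278582023329 7.4548368116383505
centre [585.08851215 -18.28571688 115.97485658]
```

```bash
python3 - <<'E'
from h import *
T,S=ld('top'),ld('scene')
c=np.radians(7.55);R=np.array([[np.cos(c),-np.sin(c)],[np.sin(c),np.cos(c)]])
F=np.array([520.2,-27.0])
for z in(75,85,95):
  print(z)
  for p in((180,293),(246,289),(253,356),(187,363)):
    print('  T',(R.T@(atz(T,265+p[0]*.3,170+p[1]*.3,z)[:2]-F)).round(1),end='')
  for p in((705,250),(722,207),(786,234),(774,268)):
    print('  S',(R.T@(atz(S,260+(p[0]-400)*.25,180+p[1]*.25,z)[:2]-F)).round(1),end='')
  print()
E
```

```text
75
  T [-10.4  18.4]  T [-12.8 -22. ]  T [-54.3 -20.7]  T [-53.7  19.5]  S [-13.    3.8]  S [ -9.  -33.3]  S [-55.1 -30. ]  S [-58.5  -1.2]
85
  T [-12.3  18.7]  T [-14.7 -21.2]  T [-55.7 -20. ]  T [-55.1  19.8]  S [-15.8  11.1]  S [-11.8 -25.7]  S [-57.5 -22.4]  S [-60.8   6.1]
95
  T [-14.2  19.1]  T [-16.5 -20.4]  T [-57.2 -19.2]  T [-56.5  20.2]  S [-18.6  18.4]  S [-14.6 -18. ]  S [-59.9 -14.7]  S [-63.1  13.4]
```

```bash
cat >> h.py <<'E'
from scipy.spatial.transform import Rotation as Ro
C=np.radians(7.55);R2=np.array([[np.cos(C),-np.sin(C)],[np.sin(C),np.cos(C)]]);F=np.array([520.2,-27.0])
def kw(x,y): return F+R2@np.array([x,y])   # keeper axes from lid-front-middle -> world
def go(P,yaw=7.55,tilt=0):
    s=manip.observe();M=Ro.from_euler('xyz',s['ee_rot'],degrees=True)
    G=Ro.from_euler('xyz',[180,0,yaw],degrees=True)*Ro.from_rotvec([0,np.radians(tilt),0])
    print('trans',M.inv().apply(np.array(P)-s['tcp_pos']).round(1),'twist',(M.inv()*G).as_rotvec().round(3),'at',s['tcp_pos'].round(1),s['ee_rot'].round(1),'F',s['wrist_force'].round(1),'t',s['t'],'w',s['width'])
E
python3 - <<'E'
from h import *
go([*kw(-37,0),135],7.55,0)
go([*kw(-37,0),135],7.55,25)
print(Ro.from_euler('xyz',[180,0,7.55],degrees=True).as_matrix().round(2),(Ro.from_euler('xyz',[180,0,7.55],degrees=True)*Ro.from_rotvec([0,.436,0])).as_matrix().round(2))
E
```

```text
trans [ 445.7 -434.3   96.2] twist [-0.001  0.     0.206] at [ 207.  -589.4  230.8] [-179.9    0.    19.4] F [-0.  -0.9 -0.2] t 0.1 w 85.33657030143972
trans [ 445.7 -434.3   96.2] twist [-0.046  0.435  0.203] at [ 207.  -589.4  230.8] [-179.9    0.    19.4] F [-0.  -0.9 -0.2] t 0.1 w 85.33657030143972
[[ 0.99  0.13  0.  ]
 [ 0.13 -0.99 -0.  ]
 [ 0.    0.   -1.  ]] [[ 0.9   0.13  0.42]
 [ 0.12 -0.99  0.06]
 [ 0.42  0.   -0.91]]
```

Request:
{"fn": "jog_arm", "kwargs": {
  "steps": [
    {"translation":[446,-434,20],"twist":[-0.046,0.435,0.203],"gripper":0},
    {"translation":[446,-434,20],"twist":[-0.046,0.435,0.203],"gripper":0},
    {"translation":[446,-434,20],"twist":[-0.046,0.435,0.203],"gripper":0},
    {"translation":[446,-434,20],"twist":[-0.046,0.435,0.203],"gripper":0},
    {"translation":[446,-434,20],"twist":[-0.046,0.435,0.203],"gripper":0},
    {"translation":[446,-434,20],"twist":[-0.046,0.435,0.203],"gripper":0},
    {"translation":[446,-434,20],"twist":[-0.046,0.435,0.203],"gripper":0},
    {"translation":[446,-434,20],"twist":[-0.046,0.435,0.203],"gripper":0},
    {"translation":[446,-434,20],"twist":[-0.046,0.435,0.203],"gripper":0},
    {"translation":[446,-434,20],"twist":[-0.046,0.435,0.203],"gripper":0}
  ]
}}

```text
t: 1.1
tcp_pos: [425.7, -149.2, 215.5]
ee_rot: [179.9, -25.0, 7.6]
wrist_force: [0.8, -1.2, -0.2]
width: -0.0
finger_force: 0.0
```

```bash
python3 - <<'E'
from h import *
go([*kw(-37,0),125],7.55,25)
E
```

```text
trans [  27.7 -108.9  112.6] twist [0.001 0.    0.   ] at [ 425.7 -149.2  215.5] [179.9 -25.    7.6] F [ 0.8 -1.2 -0.2] t 1.1 w -0.0010171196024857253
```

Request:
{"fn": "jog_arm", "kwargs": {
  "steps": [
    {"translation":[28,-109,113],"twist":[0,0,0],"gripper":0},
    {"translation":[28,-109,113],"twist":[0,0,0],"gripper":0},
    {"translation":[28,-109,113],"twist":[0,0,0],"gripper":0},
    {"translation":[28,-109,113],"twist":[0,0,0],"gripper":0},
    {"translation":[28,-109,113],"twist":[0,0,0],"gripper":0},
    {"translation":[28,-109,113],"twist":[0,0,0],"gripper":0}
  ]
}}

```text
t: 1.7
tcp_pos: [473.6, -58.9, 153.7]
ee_rot: [-178.6, -23.7, 7.1]
wrist_force: [0.7, -0.5, 0.0]
width: -0.0
finger_force: 0.0
```

```bash
python3 - <<'E'
from h import *
go([*kw(-37,0),125],7.55,25)
go([*kw(-37,0),105],7.55,25)
a=cam('top')['pixels'][170:290,265:425]; b=cam('scene')['pixels'][150:290,260:400]
im=np.zeros((480,800,3),np.uint8);im[:300,:400]=cv2.resize(a,(400,300),interpolation=3);im[:400,400:]=cv2.resize(b,(400,400),interpolation=3)
cv2.imwrite('pics/crop2.png',im[:,:,::-1])
E
```

```text
trans [  0.6 -24.8  32.2] twist [-0.021  0.023 -0.007] at [473.6 -58.9 153.7] [-178.6  -23.7    7.1] F [ 0.7 -0.5  0. ] t 1.7 w -0.006078943200316798
trans [ -7.4 -24.4  50.5] twist [-0.021  0.023 -0.007] at [473.6 -58.9 153.7] [-178.6  -23.7    7.1] F [ 0.7 -0.5  0. ] t 1.7 w -0.006078943200316798
```

View pics/crop2.png

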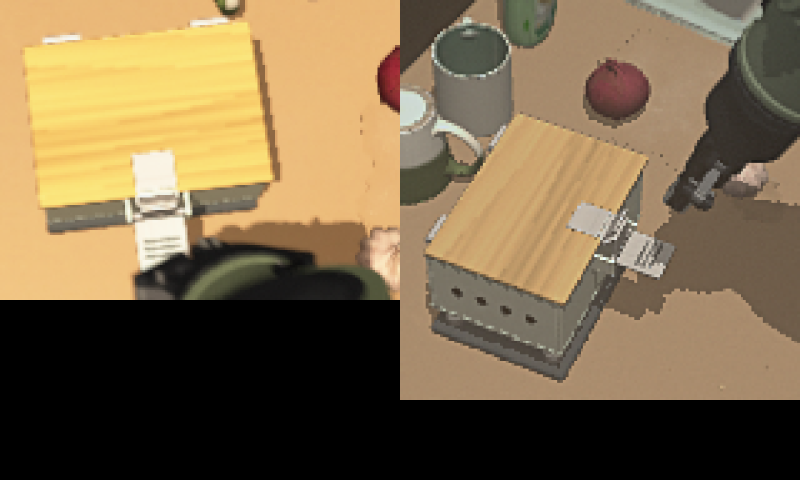

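The pictures show the closed fingertips still right of and in front of the paddle (the top crop at about (150,280), the scene crop at (680,205)), clear of the keeper. The tool goes on towards a point above the pad.

Request:
{"fn": "jog_arm", "kwargs": {
  "steps": [
    {"translation":[-1,-25,35],"twist":[-0.021,0.023,-0.007],"gripper":0},
    {"translation":[-1,-25,35],"twist":[-0.021,0.023,-0.007],"gripper":0},
    {"translation":[-1,-25,35],"twist":[-0.021,0.023,-0.007],"gripper":0},
    {"translation":[-1,-25,35],"twist":[-0.021,0.023,-0.007],"gripper":0},
    {"translation":[-1,-25,35],"twist":[-0.021,0.023,-0.007],"gripper":0}
  ]
}}

```text
t: 2.3
tcp_pos: [489.8, -35.8, 143.8]
ee_rot: [-179.5, -23.2, 7.5]
wrist_force: [0.3, 1.0, 0.6]
width: -0.2
finger_force: 0.0
```

```bash
python3 - <<'E'
from h import *
go([*kw(-37,0),105],7.55,25)
E
```

```text
trans [-20.5  -4.4  33.4] twist [-0.009  0.031 -0.002] at [489.8 -35.8 143.8] [-179.5  -23.2    7.5] F [0.3 1.  0.6] t 2.3 w -0.17705204277345016
```

```bash
python3 - <<'E'
from h import *
s=manip.observe();print(s['joint_positions'].round(1),s['dq'].round(1))
E
```

```text
[-13.3  19.9  15.6 134.9 -72.3   9.3 -11.8] [-0.  -0.1  0.2 -0.2 -0.2  0.   0.2]
```

```bash
python3 - <<'E'
from h import *
go([*kw(-42,0),150],7.55,10)
E
```

```text
trans [-7.4 -4.8 -9.9] twist [-0.009 -0.231 -0.   ] at [489.8 -35.8 143.8] [-179.5  -23.2    7.5] F [0.3 1.  0.6] t 2.3 w -0.17705204277345016
```

Request:
{"fn": "jog_arm", "kwargs": {
  "steps": [
    {"translation":[-7,-5,-10],"twist":[-0.009,-0.231,0],"gripper":0},
    {"translation":[-7,-5,-10],"twist":[-0.009,-0.231,0],"gripper":0},
    {"translation":[-7,-5,-10],"twist":[-0.009,-0.231,0],"gripper":0},
    {"translation":[-7,-5,-10],"twist":[-0.009,-0.231,0],"gripper":0},
    {"translation":[-7,-5,-10],"twist":[-0.009,-0.231,0],"gripper":0},
    {"translation":[-7,-5,-10],"twist":[-0.009,-0.231,0],"gripper":0}
  ]
}}

```text
t: 2.9
tcp_pos: [478.7, -31.4, 149.5]
ee_rot: [-179.9, -10.1, 7.6]
wrist_force: [-0.1, -0.4, -0.5]
width: -0.2
finger_force: 0.0
```

```bash
python3 - <<'E'
from h import *
go([*kw(-42,0),108],7.55,10)
s=manip.observe();print(s['joint_positions'].round(1),s['dq'].round(1))
E
```

```text
trans [-7.5  1.2 40.8] twist [-0.002 -0.001  0.001] at [478.7 -31.4 149.5] [-179.9  -10.1    7.6] F [-0.1 -0.4 -0.5] t 2.9 w -0.24314537036512449
[-35.9  26.2  43.3 126.9 -42.2  29.8 -43.2] [ 0.6 -0.3  0.5 -0.3  1.   0.9 -1.1]
```

Request:
{"fn": "jog_arm", "kwargs": {
  "steps": [
    {"translation":[-4,1,22],"twist":[0,0,0],"gripper":0},
    {"translation":[-7,1,40],"twist":[0,0,0],"gripper":0},
    {"translation":[-7,1,40],"twist":[0,0,0],"gripper":0},
    {"translation":[-7,1,40],"twist":[0,0,0],"gripper":0},
    {"translation":[-7,1,40],"twist":[0,0,0],"gripper":0}
  ]
}}

```text
t: 3.4
tcp_pos: [479.5, -32.9, 110.2]
ee_rot: [-180.0, -10.0, 7.6]
wrist_force: [-0.3, 0.5, 0.6]
width: 0.2
finger_force: 0.0
```

Request:
{"fn": "jog_arm", "kwargs": {
  "steps": [
    {"translation":[-0.5,0,3],"twist":[0,0,0],"gripper":0},
    {"translation":[-1,0,6],"twist":[0,0,0],"gripper":0},
    {"translation":[-1.4,0,8],"twist":[0,0,0],"gripper":0},
    {"translation":[-1.7,0,10],"twist":[0,0,0],"gripper":0},
    {"translation":[-1.7,0,10],"twist":[0,0,0],"gripper":0}
  ]
}}

```text
t: 3.9
tcp_pos: [479.5, -32.3, 99.1]
ee_rot: [180.0, -10.0, 7.7]
wrist_force: [0.7, 1.4, 2.2]
width: -0.0
finger_force: 1.2
```

Request:
{"fn": "jog_arm", "kwargs": {
  "steps": [
    {"translation":[-0.4,0,2],"twist":[0,0,0],"gripper":0},
    {"translation":[-0.7,0,4],"twist":[0,0,0],"gripper":0},
    {"translation":[-0.7,0,4],"twist":[0,0,0],"gripper":0}
  ]
}}

```text
t: 4.2
tcp_pos: [479.6, -32.4, 95.1]
ee_rot: [180.0, -10.0, 7.7]
wrist_force: [0.9, 1.9, 7.0]
width: -0.1
finger_force: 2.9
```

Request:
{"fn": "jog_arm", "kwargs": {
  "steps": [
    {"translation":[-0.4,0,2],"twist":[0,0,0],"gripper":0},
    {"translation":[-0.5,0,3],"twist":[0,0,0],"gripper":0},
    {"translation":[-0.5,0,3],"twist":[0,0,0],"gripper":0}
  ]
}}

```text
t: 4.5
tcp_pos: [479.8, -32.4, 92.5]
ee_rot: [180.0, -10.0, 7.6]
wrist_force: [-3.5, 2.3, 18.9]
width: -0.1
finger_force: 9.8
```

Request:
{"fn": "jog_arm", "kwargs": {
  "steps": [
    {"translation":[0.3,0,-2],"twist":[0,0,0],"gripper":0},
    {"translation":[0.3,0,-2],"twist":[0,0,0],"gripper":0}
  ]
}}

```text
t: 4.7
tcp_pos: [479.6, -32.4, 94.5]
ee_rot: [180.0, -10.0, 7.6]
wrist_force: [0.0, 1.8, 6.2]
width: -0.1
finger_force: 3.0
```

```bash
python3 - <<'E'
from h import *
go([*kw(-42,0),108],7.55,10)
b=cam('scene')['pixels'][110:310,200:440]
cv2.imwrite('pics/crop3.png',cv2.resize(b,(720,600),interpolation=3)[:,:,::-1])
E
```

```text
trans [  1.3   0.  -13.5] twist [0.    0.    0.002] at [479.6 -32.4  94.5] [180.  -10.    7.6] F [0.  1.8 6.2] t 4.7 w -0.0962865289426658
```

View pics/crop3.png

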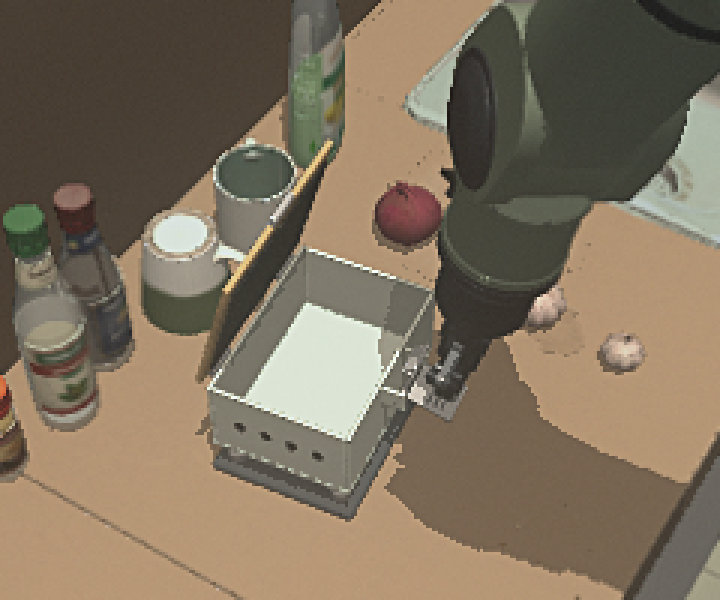

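The lid stands fully open (edge from (205,375) to (330,145)), and the gripper is on the paddle at (445,380). Next comes the garlic, at about (545,305) in this crop.

Request:
{"fn": "jog_arm", "kwargs": {
  "steps": [
    {"translation":[8,0,-45],"twist":[0,0,0],"gripper":0},
    {"translation":[12,0,-75],"twist":[0,0,0],"gripper":0},
    {"translation":[12,0,-75],"twist":[0,0,0],"gripper":0}
  ]
}}

```text
t: 5.05
tcp_pos: [479.3, -32.8, 172.8]
ee_rot: [180.0, -10.2, 7.6]
wrist_force: [1.2, -0.4, -0.1]
width: -0.1
finger_force: 0.0
```

```bash
python3 - <<'E'
from h import *
go([484,-223,110],7.55,0)
E
```

```text
trans [-31.3 189.1  58.3] twist [ 0.    -0.177  0.002] at [479.3 -32.8 172.8] [180.  -10.2   7.6] F [ 1.2 -0.4 -0.1] t 5.05 w -0.13652571045283438
```

Request:
{"fn": "jog_arm", "kwargs": {
  "steps": [
    {"translation":[-31,189,58],"twist":[0,-0.177,0.002],"gripper":1},
    {"translation":[-31,189,58],"twist":[0,-0.177,0.002],"gripper":1},
    {"translation":[-31,189,58],"twist":[0,-0.177,0.002],"gripper":1},
    {"translation":[-31,189,58],"twist":[0,-0.177,0.002],"gripper":1},
    {"translation":[-31,189,58],"twist":[0,-0.177,0.002],"gripper":1},
    {"translation":[-31,189,58],"twist":[0,-0.177,0.002],"gripper":1},
    {"translation":[-31,189,58],"twist":[0,-0.177,0.002],"gripper":1},
    {"translation":[-31,189,58],"twist":[0,-0.177,0.002],"gripper":1}
  ]
}}

```text
t: 5.85
tcp_pos: [483.4, -221.2, 107.8]
ee_rot: [-180.0, 0.2, 7.6]
wrist_force: [0.4, -0.1, -0.3]
width: 85.5
finger_force: 0.0
```

```bash
python3 - <<'E'
from h import *
go([484,-223,110],7.55,0)
S=cam('scene');T=cam('top')
b=S['pixels'][130:280,300:500];a=T['pixels'][200:350,320:520]
for d,o,x0,y0 in((S,b,300,130),(T,a,320,200)):
    p=proj(d,[manip.observe()['tcp_pos'],[484,-223,28]]);print(p.round(1))
im=np.zeros((300,800,3),np.uint8);im[:,:400]=cv2.resize(a,(400,300),interpolation=3);im[:,400:]=cv2.resize(b,(400,300),interpolation=3)
cv2.imwrite('pics/crop4.png',im[:,:,::-1])
E
```

```text
trans [ 0.3  1.8 -2.2] twist [-0.     0.003  0.002] at [ 483.4 -221.2  107.8] [-180.     0.2    7.6] F [ 0.4 -0.1 -0.3] t 5.85 w 85.50473089298887
[[381.3 190.2]
 [378.5 209.5]]
[[426.6 267.8]
 [418.4 273.8]]
```

View pics/crop4.png

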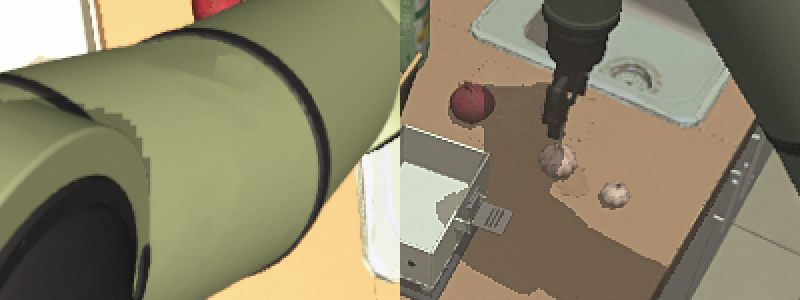

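The scene crop shows the garlic at (557,161), about (378,210) in the full picture, which agrees with the estimate; the open gripper is above it.

Request:
{"fn": "jog_arm", "kwargs": {
  "steps": [
    {"translation":[0,2,40],"twist":[0,0,0],"gripper":1},
    {"translation":[0,2,75],"twist":[0,0,0],"gripper":1},
    {"translation":[0,2,98],"twist":[0,0,0],"gripper":1},
    {"translation":[0,2,98],"twist":[0,0,0],"gripper":1},
    {"translation":[0,2,98],"twist":[0,0,0],"gripper":1}
  ]
}}

```text
t: 6.45
tcp_pos: [483.2, -224.6, 10.4]
ee_rot: [180.0, 0.2, 7.6]
wrist_force: [0.0, -0.9, 0.2]
width: 85.5
finger_force: 0.0
```

Request:
{"fn": "jog_arm", "kwargs": {
  "steps": [
    {"translation":[0,0,0],"twist":[0,0,0],"gripper":0},
    {"translation":[0,0,0],"twist":[0,0,0],"gripper":0},
    {"translation":[0,0,0],"twist":[0,0,0],"gripper":0},
    {"translation":[0,0,0],"twist":[0,0,0],"gripper":0},
    {"translation":[0,0,0],"twist":[0,0,0],"gripper":0},
    {"translation":[0,0,0],"twist":[0,0,0],"gripper":0},
    {"translation":[0,0,0],"twist":[0,0,0],"gripper":0}
  ]
}}

```text
t: 7.15
tcp_pos: [483.7, -224.8, 11.3]
ee_rot: [180.0, 0.1, 7.5]
wrist_force: [-4.5, 3.3, 23.1]
width: 49.4
finger_force: 58.3
```

Request:
{"fn": "jog_arm", "kwargs": {
  "steps": [
    {"translation":[0,0,-40],"twist":[0,0,0],"gripper":0},
    {"translation":[0,0,-90],"twist":[0,0,0],"gripper":0},
    {"translation":[0,0,-140],"twist":[0,0,0],"gripper":0},
    {"translation":[0,0,-150],"twist":[0,0,0],"gripper":0},
    {"translation":[0,0,-150],"twist":[0,0,0],"gripper":0}
  ]
}}

```text
t: 7.65
tcp_pos: [484.5, -224.5, 161.6]
ee_rot: [179.9, -0.0, 7.6]
wrist_force: [0.4, 0.3, -1.0]
width: 49.0
finger_force: 63.8
```

```bash
python3 - <<'E'
from h import *
S=ld('scene')
for z in(100,110,120):
  Q=[R2.T@(atz(S,200+x/3,110+y/3,z)[:2]-F) for x,y in((307,250),(435,293),(352,438),(213,385))]
  print(z,np.round(Q,1).tolist(),np.linalg.norm(Q[1]-Q[2]))
go([*kw(41,0),161],7.55,10)
E
```

```text
100 [[130.0, -94.1], [5.2, -94.6], [5.4, 79.6], [133.7, 78.4]] 174.2418048143303
110 [[125.6, -85.6], [2.2, -86.1], [2.3, 86.3], [129.3, 85.1]] 172.42637689917044
120 [[121.3, -77.2], [-0.9, -77.6], [-0.7, 93.0], [124.9, 91.8]] 170.61094898401092
trans [ 102.4 -191.1    0.5] twist [0.001 0.174 0.   ] at [ 484.5 -224.5  161.6] [179.9  -0.    7.6] F [ 0.4  0.3 -1. ] t 7.65 w 48.96292920122641
```

Request:
{"fn": "jog_arm", "kwargs": {
  "steps": [
    {"translation":[101,-191,0],"twist":[0,0.174,0],"gripper":0},
    {"translation":[101,-191,0],"twist":[0,0.174,0],"gripper":0},
    {"translation":[101,-191,0],"twist":[0,0.174,0],"gripper":0},
    {"translation":[101,-191,0],"twist":[0,0.174,0],"gripper":0},
    {"translation":[101,-191,0],"twist":[0,0.174,0],"gripper":0},
    {"translation":[101,-191,0],"twist":[0,0.174,0],"gripper":0},
    {"translation":[101,-191,0],"twist":[0,0.174,0],"gripper":0},
    {"translation":[101,-191,0],"twist":[0,0.174,0],"gripper":0}
  ]
}}

```text
t: 8.45
tcp_pos: [558.0, -23.4, 158.9]
ee_rot: [180.0, -9.7, 7.4]
wrist_force: [-0.6, 0.5, 0.4]
width: 49.4
finger_force: 63.8
```

```bash
python3 - <<'E'
from h import *
go([*kw(40,0),58],7.55,10)
b=cam('scene')['pixels'][110:310,200:440]
cv2.imwrite('pics/crop5.png',cv2.resize(b,(720,600),interpolation=3)[:,:,::-1])
E
```

```text
trans [-15.   -1.4  99.8] twist [ 0.001  0.005 -0.002] at [558.  -23.4 158.9] [180.   -9.7   7.4] F [-0.6  0.5  0.4] t 8.45 w 49.446785395000994
```

View pics/crop5.png

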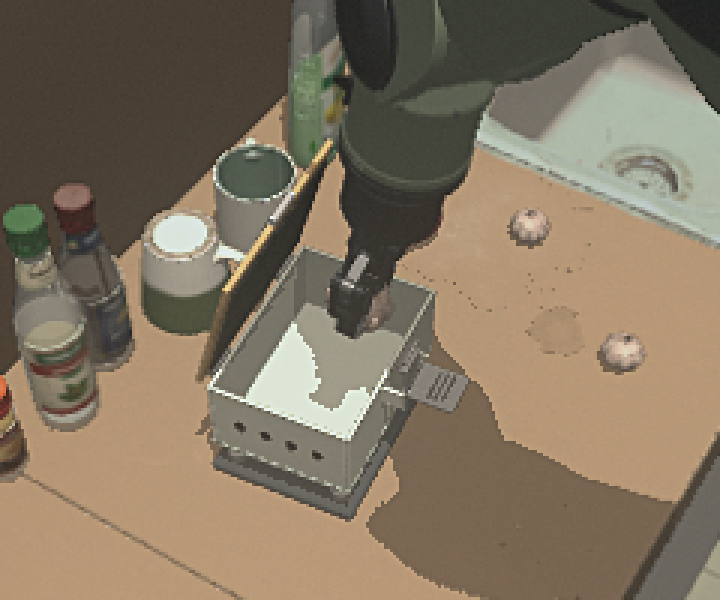

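The garlic is held over the box at (375,305), with its shadow on the floor. Lid and wrist are clear of each other.

Request:
{"fn": "jog_arm", "kwargs": {
  "steps": [
    {"translation":[-4,-1,30],"twist":[0,0,0],"gripper":0},
    {"translation":[-8,-1,55],"twist":[0,0,0],"gripper":0},
    {"translation":[-12,-1,80],"twist":[0,0,0],"gripper":0},
    {"translation":[-14,-1,92],"twist":[0,0,0],"gripper":0},
    {"translation":[-14,-1,92],"twist":[0,0,0],"gripper":0},
    {"translation":[-14,-1,92],"twist":[0,0,0],"gripper":0}
  ]
}}

```text
t: 9.1
tcp_pos: [560.3, -21.8, 66.7]
ee_rot: [180.0, -9.8, 7.4]
wrist_force: [1.0, -0.6, -0.3]
width: 48.9
finger_force: 63.8
```

Request:
{"fn": "jog_arm", "kwargs": {
  "steps": [
    {"translation":[-0.4,0,2],"twist":[0,0,0],"gripper":0},
    {"translation":[-0.7,0,4],"twist":[0,0,0],"gripper":0},
    {"translation":[-1,0,6],"twist":[0,0,0],"gripper":0},
    {"translation":[-1,0,6],"twist":[0,0,0],"gripper":0}
  ]
}}

```text
t: 9.5
tcp_pos: [560.3, -20.7, 60.2]
ee_rot: [180.0, -9.8, 7.5]
wrist_force: [-0.3, 0.0, 0.2]
width: 49.3
finger_force: 63.8
```

Request:
{"fn": "jog_arm", "kwargs": {
  "steps": [
    {"translation":[-0.4,0,2],"twist":[0,0,0],"gripper":0},
    {"translation":[-0.7,0,4],"twist":[0,0,0],"gripper":0},
    {"translation":[-1,0,6],"twist":[0,0,0],"gripper":0},
    {"translation":[-1,0,6],"twist":[0,0,0],"gripper":0}
  ]
}}

```text
t: 9.9
tcp_pos: [560.5, -20.8, 54.1]
ee_rot: [180.0, -9.8, 7.5]
wrist_force: [-0.0, 0.1, 2.7]
width: 48.8
finger_force: 64.0
```

Request:
{"fn": "jog_arm", "kwargs": {
  "steps": [
    {"translation":[0,0,0],"twist":[0,0,0],"gripper":1},
    {"translation":[0,0,0],"twist":[0,0,0],"gripper":1},
    {"translation":[0,0,0],"twist":[0,0,0],"gripper":1},
    {"translation":[0,0,0],"twist":[0,0,0],"gripper":1},
    {"translation":[0,0,0],"twist":[0,0,0],"gripper":1},
    {"translation":[0,0,0],"twist":[0,0,0],"gripper":1}
  ]
}}

```text
t: 10.5
tcp_pos: [560.3, -20.8, 54.1]
ee_rot: [180.0, -9.8, 7.5]
wrist_force: [-0.4, 0.0, 1.1]
width: 85.5
finger_force: 0.0
```

Request:
{"fn": "jog_arm", "kwargs": {
  "steps": [
    {"translation":[7,0,-40],"twist":[0,0,0],"gripper":1},
    {"translation":[14,0,-80],"twist":[0,0,0],"gripper":1},
    {"translation":[20,0,-115],"twist":[0,0,0],"gripper":1},
    {"translation":[20,0,-115],"twist":[0,0,0],"gripper":1},
    {"translation":[20,0,-115],"twist":[0,0,0],"gripper":0},
    {"translation":[20,0,-115],"twist":[0,0,0],"gripper":0}
  ]
}}

```text
t: 11.1
tcp_pos: [560.1, -20.5, 170.1]
ee_rot: [180.0, -9.7, 7.5]
wrist_force: [0.3, -0.0, 0.7]
width: 58.8
finger_force: 0.0
```

```bash
python3 - <<'E'
from h import *
go([*kw(38,0),320],7.55,0)
go([*kw(155,0),320],7.55,0)
T=cam('scene');b=T['pixels'][110:310,200:440]
cv2.imwrite('pics/crop6.png',cv2.resize(b,(720,600),interpolation=3)[:,:,::-1])
E
```

```text
trans [  23.     1.2 -148.1] twist [ 0.   -0.17 -0.  ] at [560.1 -20.5 170.1] [180.   -9.7   7.5] F [ 0.3 -0.   0.7] t 11.1 w 58.78419075627392
trans [ 138.3    1.2 -128.3] twist [ 0.   -0.17 -0.  ] at [560.1 -20.5 170.1] [180.   -9.7   7.5] F [ 0.3 -0.   0.7] t 11.1 w 58.78419075627392
```

View pics/crop6.png

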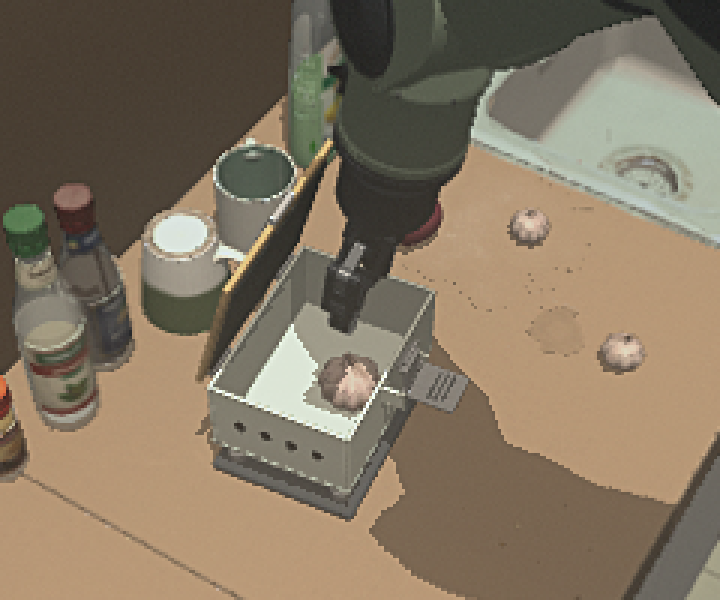

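The garlic is inside the box at (348,382), released, with the lid still open.

Request:
{"fn": "jog_arm", "kwargs": {
  "steps": [
    {"translation":[8,1,-50],"twist":[0,0,0],"gripper":0},
    {"translation":[16,1,-100],"twist":[0,-0.08,0],"gripper":0},
    {"translation":[23,1,-148],"twist":[0,-0.17,0],"gripper":0},
    {"translation":[23,1,-148],"twist":[0,-0.17,0],"gripper":0},
    {"translation":[65,1,-143],"twist":[0,-0.17,0],"gripper":0},
    {"translation":[110,1,-136],"twist":[0,-0.17,0],"gripper":0},
    {"translation":[138,1,-129],"twist":[0,-0.17,0],"gripper":0},
    {"translation":[138,1,-129],"twist":[0,-0.17,0],"gripper":0},
    {"translation":[138,1,-129],"twist":[0,-0.17,0],"gripper":0}
  ]
}}

```text
t: 12.05
tcp_pos: [673.4, -7.6, 319.8]
ee_rot: [180.0, 0.1, 7.5]
wrist_force: [-0.4, -0.8, -0.4]
width: 0.3
finger_force: 0.0
```

```bash
python3 - <<'E'
from h import *
S=ld('scene');print('garlic rel',R2.T@(atz(S,316,237.3,66)[:2]-F))
go([*kw(148,0),232],7.55,0)
def P(th,r=122,z0=110,off=11): return [*kw(138-r*np.cos(th)+6.5*np.sin(th)+off,0),z0+r*np.sin(th)+6.5*np.cos(th)]
p0=np.array([*kw(148,0),232])
for th in(1.3,1.1,.9,.7,.5,.35,.25,.18):
    d=np.array(P(th))-p0; print(th,np.round([*(R2.T@d[:2]*[1,-1]),-d[2]],1),np.round(P(th),1))
E
```

```text
garlic rel [44.10347466  3.6240371 ]
trans [-6.3 -0.9 87.8] twist [ 0.001  0.001 -0.001] at [673.4  -7.6 319.8] [1.8e+02 1.0e-01 7.5e+00] F [-0.4 -0.8 -0.4] t 12.05 w 0.2858609106214155
1.3 [-25.4  -0.    2.7] [641.8 -10.9 229.3]
1.1 [-48.5   0.   10.3] [618.8 -13.9 221.7]
0.9 [-69.7   0.   22.4] [597.8 -16.7 209.6]
0.7 [-88.1   0.   38.4] [579.6 -19.1 193.6]
0.5 [-102.9   -0.    57.8] [564.9 -21.1 174.2]
0.35 [-111.4   -0.    74.1] [556.5 -22.2 157.9]
0.25 [-115.6   -0.    85.5] [552.3 -22.7 146.5]
0.18 [-117.9   -0.    93.8] [550.1 -23.  138.2]
```

Request:
{"fn": "jog_arm", "kwargs": {
  "steps": [
    {"translation":[-6,-1,45],"twist":[0,0,0],"gripper":0},
    {"translation":[-6,-1,88],"twist":[0,0,0],"gripper":0},
    {"translation":[-6,-1,88],"twist":[0,0,0],"gripper":0},
    {"translation":[-6,-1,88],"twist":[0,0,0],"gripper":0}
  ]
}}

```text
t: 12.45
tcp_pos: [667.4, -6.8, 234.6]
ee_rot: [180.0, -0.0, 7.5]
wrist_force: [0.2, -0.3, 0.7]
width: -0.1
finger_force: 0.0
```

Request:
{"fn": "jog_arm", "kwargs": {
  "steps": [
    {"translation":[-12,0,1],"twist":[0,0,0],"gripper":0},
    {"translation":[-24,0,3],"twist":[0,0,0],"gripper":0},
    {"translation":[-36,0,6],"twist":[0,0,0],"gripper":0},
    {"translation":[-48,0,10],"twist":[0,0,0],"gripper":0},
    {"translation":[-48,0,10],"twist":[0,0,0],"gripper":0}
  ]
}}

```text
t: 12.95
tcp_pos: [620.1, -13.3, 225.9]
ee_rot: [-180.0, -0.2, 7.5]
wrist_force: [1.4, -0.7, 1.7]
width: -0.3
finger_force: 0.6
```

Request:
{"fn": "jog_arm", "kwargs": {
  "steps": [
    {"translation":[-11,0,6],"twist":[0,0,0],"gripper":0},
    {"translation":[-21,0,13],"twist":[0,0,0],"gripper":0},
    {"translation":[-31,0,22],"twist":[0,0,0],"gripper":0},
    {"translation":[-40,0,31],"twist":[0,0,0],"gripper":0},
    {"translation":[-48,0,40],"twist":[0,0,0],"gripper":0},
    {"translation":[-54,0,50],"twist":[0,0,0],"gripper":0},
    {"translation":[-54,0,50],"twist":[0,0,0],"gripper":0}
  ]
}}

```text
t: 13.65
tcp_pos: [566.1, -20.0, 172.9]
ee_rot: [180.0, -0.0, 7.5]
wrist_force: [0.6, -0.2, 2.9]
width: 0.2
finger_force: 0.8
```

Request:
{"fn": "jog_arm", "kwargs": {
  "steps": [
    {"translation":[-5,0,8],"twist":[0,0,0],"gripper":0},
    {"translation":[-9,0,16],"twist":[0,0,0],"gripper":0},
    {"translation":[-11,0,22],"twist":[0,0,0],"gripper":0},
    {"translation":[-13,0,28],"twist":[0,0,0],"gripper":0},
    {"translation":[-13,0,28],"twist":[0,0,0],"gripper":0}
  ]
}}

```text
t: 14.15
tcp_pos: [553.3, -21.7, 144.6]
ee_rot: [180.0, 0.0, 7.5]
wrist_force: [0.6, 1.1, 1.8]
width: 0.1
finger_force: 0.9
```

Request:
{"fn": "jog_arm", "kwargs": {
  "steps": [
    {"translation":[-3,0,4],"twist":[0,0,0],"gripper":0},
    {"translation":[-5,0,8],"twist":[0,0,0],"gripper":0},
    {"translation":[-6,0,12],"twist":[0,0,0],"gripper":0},
    {"translation":[-6,0,12],"twist":[0,0,0],"gripper":0}
  ]
}}

```text
t: 14.55
tcp_pos: [547.7, -22.5, 133.1]
ee_rot: [180.0, -0.0, 7.5]
wrist_force: [1.0, 0.3, 4.4]
width: 0.1
finger_force: 1.8
```

Request:
{"fn": "jog_arm", "kwargs": {
  "steps": [
    {"translation":[0,0,1.5],"twist":[0,0,0],"gripper":0},
    {"translation":[0,0,3],"twist":[0,0,0],"gripper":0},
    {"translation":[0,0,3],"twist":[0,0,0],"gripper":0}
  ]
}}

```text
t: 14.85
tcp_pos: [547.6, -22.5, 130.4]
ee_rot: [180.0, -0.0, 7.5]
wrist_force: [-1.9, 0.2, 8.2]
width: -0.0
finger_force: 3.9
```

Request:
{"fn": "jog_arm", "kwargs": {
  "steps": [
    {"translation":[0,0,1],"twist":[0,0,0],"gripper":0},
    {"translation":[0,0,2],"twist":[0,0,0],"gripper":0},
    {"translation":[0,0,2],"twist":[0,0,0],"gripper":0}
  ]
}}

```text
t: 15.15
tcp_pos: [547.4, -22.6, 128.5]
ee_rot: [-180.0, 0.0, 7.5]
wrist_force: [-3.8, 1.0, 12.2]
width: 0.0
finger_force: 5.7
```

Request:
{"fn": "jog_arm", "kwargs": {
  "steps": [
    {"translation":[0,0,1],"twist":[0,0,0],"gripper":0},
    {"translation":[0,0,2],"twist":[0,0,0],"gripper":0},
    {"translation":[0,0,2],"twist":[0,0,0],"gripper":0}
  ]
}}

```text
t: 15.45
tcp_pos: [547.3, -22.5, 126.2]
ee_rot: [180.0, 0.0, 7.5]
wrist_force: [-0.8, 0.3, 2.0]
width: -0.1
finger_force: 0.7
```

Request:
{"fn": "jog_arm", "kwargs": {
  "steps": [
    {"translation":[0,0,1],"twist":[0,0,0],"gripper":0},
    {"translation":[0,0,1.5],"twist":[0,0,0],"gripper":0},
    {"translation":[0,0,1.5],"twist":[0,0,0],"gripper":0}
  ]
}}

```text
t: 15.75
tcp_pos: [547.7, -22.5, 124.7]
ee_rot: [180.0, -0.0, 7.5]
wrist_force: [-3.2, 0.7, 3.2]
width: -0.1
finger_force: 1.4
```

Request:
{"fn": "jog_arm", "kwargs": {
  "steps": [
    {"translation":[0,0,1],"twist":[0,0,0],"gripper":0},
    {"translation":[0,0,1.5],"twist":[0,0,0],"gripper":0},
    {"translation":[0,0,1.5],"twist":[0,0,0],"gripper":0}
  ]
}}

```text
t: 16.05
tcp_pos: [547.9, -22.4, 123.2]
ee_rot: [180.0, -0.0, 7.5]
wrist_force: [-0.5, 0.3, -0.2]
width: 0.2
finger_force: 0.0
```

Request:
{"fn": "jog_arm", "kwargs": {
  "steps": [
    {"translation":[0,0,1],"twist":[0,0,0],"gripper":0},
    {"translation":[0,0,1],"twist":[0,0,0],"gripper":0}
  ]
}}

```text
t: 16.25
tcp_pos: [547.8, -22.4, 122.2]
ee_rot: [180.0, -0.0, 7.5]
wrist_force: [0.2, 0.0, -0.0]
width: -0.3
finger_force: 0.0
```

Request:
{"fn": "jog_arm", "kwargs": {
  "steps": [
    {"translation":[0,0,1],"twist":[0,0,0],"gripper":0},
    {"translation":[0,0,2],"twist":[0,0,0],"gripper":0},
    {"translation":[0,0,2],"twist":[0,0,0],"gripper":0}
  ]
}}

```text
t: 16.55
tcp_pos: [547.9, -22.4, 120.3]
ee_rot: [180.0, -0.0, 7.5]
wrist_force: [-0.6, 0.7, 2.4]
width: 0.1
finger_force: 1.1
```

Request:
{"fn": "jog_arm", "kwargs": {
  "steps": [
    {"translation":[0,0,1],"twist":[0,0,0],"gripper":0},
    {"translation":[0,0,1],"twist":[0,0,0],"gripper":0}
  ]
}}

```text
t: 16.75
tcp_pos: [547.9, -22.5, 119.5]
ee_rot: [180.0, -0.1, 7.5]
wrist_force: [-2.4, 0.7, 7.2]
width: 0.0
finger_force: 3.4
```

Request:
{"fn": "jog_arm", "kwargs": {
  "steps": [
    {"translation":[0,0,1],"twist":[0,0,0],"gripper":0},
    {"translation":[0,0,1],"twist":[0,0,0],"gripper":0}
  ]
}}

```text
t: 16.95
tcp_pos: [547.9, -22.5, 118.6]
ee_rot: [180.0, -0.1, 7.5]
wrist_force: [-3.7, 0.5, 11.9]
width: -0.0
finger_force: 5.9
```

Request:
{"fn": "jog_arm", "kwargs": {
  "steps": [
    {"translation":[0,0,0.6],"twist":[0,0,0],"gripper":0},
    {"translation":[0,0,0.6],"twist":[0,0,0],"gripper":0}
  ]
}}

```text
t: 17.15
tcp_pos: [547.9, -22.5, 118.2]
ee_rot: [-180.0, -0.1, 7.5]
wrist_force: [-4.5, 1.9, 14.6]
width: -0.0
finger_force: 7.2
```

Request:
{"fn": "jog_arm", "kwargs": {
  "steps": [
    {"translation":[0,0,0.4],"twist":[0,0,0],"gripper":0},
    {"translation":[0,0,0.4],"twist":[0,0,0],"gripper":0},
    {"translation":[0,0,0.4],"twist":[0,0,0],"gripper":0}
  ]
}}

```text
t: 17.45
tcp_pos: [547.9, -22.5, 117.9]
ee_rot: [-180.0, -0.1, 7.5]
wrist_force: [-5.8, 0.9, 15.9]
width: 0.1
finger_force: 8.1
```

Now I release and check whether the lid holds.

Request:
{"fn": "jog_arm", "kwargs": {
  "steps": [
    {"translation":[0,0,-3],"twist":[0,0,0],"gripper":0},
    {"translation":[0,0,-20],"twist":[0,0,0],"gripper":0},
    {"translation":[0,0,-65],"twist":[0,0,0],"gripper":0},
    {"translation":[0,80,-100],"twist":[0,0,0],"gripper":0},
    {"translation":[0,120,-130],"twist":[0,0,0],"gripper":0},
    {"translation":[0,160,-150],"twist":[0,0,0],"gripper":0},
    {"translation":[0,200,-150],"twist":[0,0,0],"gripper":0},
    {"translation":[0,200,-150],"twist":[0,0,0],"gripper":0}
  ]
}}

```text
t: 18.25
tcp_pos: [573.5, -225.5, 269.0]
ee_rot: [179.8, -0.1, 7.3]
wrist_force: [-0.3, 0.8, 0.4]
width: -0.0
finger_force: 0.0
```

```bash
python3 - <<'E'
from h import *
old=ld('scene')
b=cam('scene')['pixels'][160:300,250:370]
im=np.zeros((600,514,3),np.uint8);im=cv2.resize(b,(514,600),interpolation=3)
cv2.imwrite('pics/crop7.png',im[:,:,::-1])
E
```

```text
(no output)
```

View pics/crop7.png

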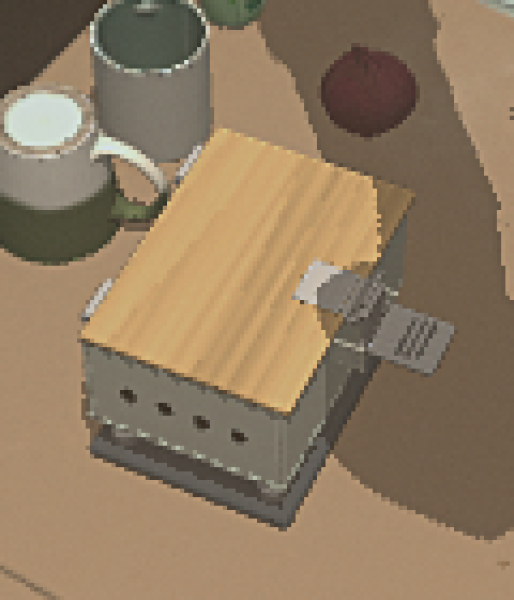

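The lid is shut: its front-left corner at (293,412) and front-right at (413,193) match the first picture within a pixel. I'll move the arm away so its shadow clears, then compare the latch with the start picture.

Request:
{"fn": "jog_arm", "kwargs": {
  "steps": [
    {"translation":[0,50,0],"twist":[0,0,0],"gripper":0},
    {"translation":[-10,100,0],"twist":[0,0,0],"gripper":0},
    {"translation":[-50,150,0],"twist":[0,0,0],"gripper":0},
    {"translation":[-90,190,0],"twist":[0,0,0],"gripper":0},
    {"translation":[-130,240,0],"twist":[0,0,0],"gripper":0},
    {"translation":[-160,280,0],"twist":[0,0,0],"gripper":0},
    {"translation":[-190,320,0],"twist":[0,0,0],"gripper":0},
    {"translation":[-190,320,0],"twist":[0,0,0],"gripper":0},
    {"translation":[-190,320,0],"twist":[0,0,0],"gripper":0}
  ]
}}

```text
t: 19.2
tcp_pos: [422.7, -567.0, 267.2]
ee_rot: [179.9, 0.1, 7.1]
wrist_force: [-0.2, -0.1, -0.2]
width: 0.0
finger_force: 0.0
```

```bash
python3 - <<'E'
from h import *
n={k:cam(k)['pixels'] for k in('scene','top')}
o={k:cv2.resize(cv2.imread(f'pics/{k}0.png')[:,:,::-1],(640,480),interpolation=cv2.INTER_AREA) for k in n}
im=np.zeros((600,800,3),np.uint8)
for i,(k,x,y) in enumerate((('scene',315,210),('top',305,225))):
    for j,s in enumerate((o,n)):
        im[300*i:300*i+300,400*j:400*j+400]=cv2.resize(s[k][y:y+45,x:x+60],(400,300),interpolation=3)
    g=lambda s,x,y,w,h:cv2.cvtColor(np.ascontiguousarray(s[y:y+h,x:x+w]),cv2.COLOR_RGB2GRAY).astype(np.float32)
    for nm,(a,b,w,h) in {'scene':{'pad':(336,232,22,16),'lid':(265,185,60,60)},'top':{'pad':(319,258,24,22),'lid':(270,175,100,75)}}[k].items():
        print(k,nm,cv2.phaseCorrelate(g(o[k],a,b,w,h),g(n[k],a,b,w,h),cv2.createHanningWindow((w,h),cv2.CV_32F)))
cv2.imwrite('pics/cmp.png',im[:,:,::-1])
E
```

```text
scene pad ((0.0748628271874967, -0.026628545150737537), 0.9798804689198732)
scene lid ((-0.04342319025405672, 0.09838573552813301), 1.0037805064519247)
top pad ((0.0474757129765635, 0.06987619565290082), 0.9750570203695033)
top lid ((0.027980093271445128, 0.540973986164957), 0.9152997553507487)
```

View pics/cmp.png

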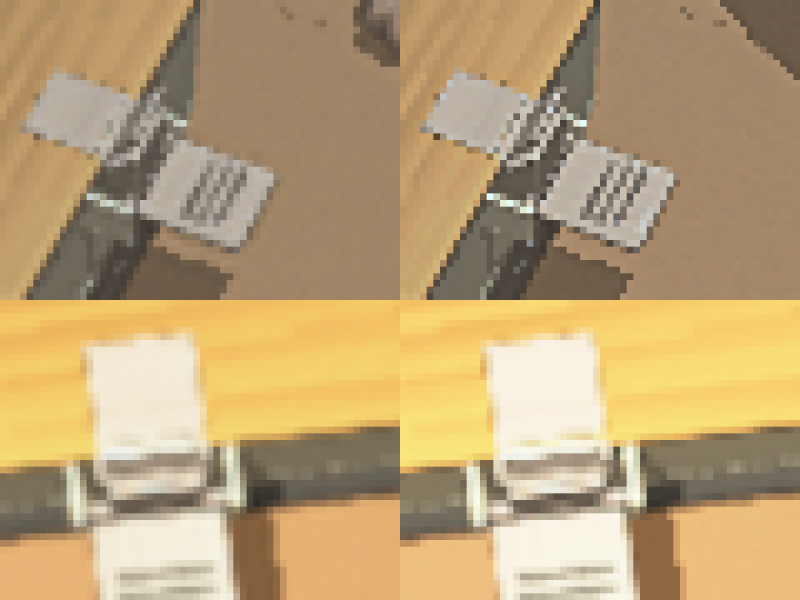

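Paddle and lid sit where they did at the start (left old, right new; paddle shift under 0.1 px), so the lid is latched.

```bash
python3 -c "
from bench import manip
print(manip.close_job())"
```

```text
the job is handed in; nothing more can be done
None
```

I pressed the latch, put the garlic in the box and pushed the lid shut; it looks latched, and I handed the job in at about 19 s with a highest reading of 18.9 N on the keeper. No verdict came back.

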